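# Pack the vaccination caddy

## Task

Pack the blue caddy for the next vaccination round: stand the two purple-capped vials in the vial block, one in each well, lay the wide plaster roll flat between the four pegs of the roll nest, and lay the thermometer lengthways in its two orange cradles, roughly centred, either end forward. The blue-capped vial, the narrow plaster roll and the marker pen do not belong in it: leave them where they are.

Things in the scene. Friction and masses are not known exactly. Their poses are not given: they have to be found in the camera images.
- vial_purple_a: Small white-bodied upright glass vial with a purple cap, 23 mm across and 49 mm tall. To be packed; interchangeable with the other purple-capped vial. Origin at the centre of its foot, z up along the vial.
- vial_purple_b: Small white-bodied upright glass vial with a purple cap, 23 mm across and 49 mm tall. To be packed; interchangeable with the other purple-capped vial. Origin at the centre of its foot, z up along the vial.
- vial_blue: Small white-bodied upright glass vial with a blue cap, 23 mm across and 49 mm tall. Same shape as the purple-capped ones; stays on the desk. Origin at the centre of its foot, z up along the vial.
- roll_wide: Wide skin-coloured roll of fixing plaster lying flat, 52 mm across, 25 mm high; its core is closed to the fingers, so take it across its outside. To be packed. Origin at the centre of its underside, z up.
- roll_narrow: Narrow skin-coloured roll of fixing plaster lying flat, 42 mm across, 12 mm high; stays on the desk. Origin at the centre of its underside, z up.
- thermometer: White digital thermometer with a thin metal tip and a small display, lying on the desk, 139 mm long, 19 mm wide, 10 mm thick. To be packed. Origin at the middle of its length on its underside; own y along its length (tip at +y), own x across it, z up.
- marker: White pen with a blue cap, 138 mm long, 12 mm thick, lying on the desk; stays there. Origin at the middle of its length on its underside; own y along its length.
- vial_block: White vial block, 22 mm high, with two round wells 42 mm across and 14 mm deep at x = +38 mm and x = -38 mm, y = 0; the well floors are 8 mm above the origin. Fixed insert 150 x 80 mm (x along the 150), one of three side by side in any order, 84 mm apart in y, in a low blue tray (rim 26 mm above the desk). Origin: centre of its underside, 5 mm above the desk.
- roll_nest: Grey plate, white disc in its middle between four black pegs. The roll lies at x = y = 0 on the top, 10 mm above the origin; the pegs (8 mm thick, at x, y = +-27.6 mm) stand 14 mm higher. Fixed insert 150 x 80 mm (x along the 150), one of three side by side in any order, 84 mm apart in y, in a low blue tray (rim 26 mm above the desk). Origin: centre of its underside, 5 mm above the desk.
- thermometer_rest: Grey plate (8 mm) with two orange U cradles at x = +-42 mm, 16 mm long. The thermometer lies along x across both; beds 22 mm above the origin, cheeks up to 34 mm, 36 mm between cheeks. Fixed insert 150 x 80 mm (x along the 150), one of three side by side in any order, 84 mm apart in y, in a low blue tray (rim 26 mm above the desk). Origin: centre of its underside, 5 mm above the desk.
Mind the look-alikes: they are no part of the job. What is shaped like the vial_purple_a but green or yellow is not meant.

How it is judged:
By the outcome, as a careful person would: the job done as asked, in the order asked, and still so for the second after the job is handed in, with the robot touching nothing.
It also fails if it takes over 96 s, if anything falls off the work surface, if the arm or the gripper's body presses on something with over 40 N, if the wrist force passes 120 N, or if a joint passes its speed limit or range.

## Robot

A 7-joint arm with a two-finger parallel gripper is mounted at the origin on a cart in front of the work surface, level with it; the furniture and walls round the work are solid. World frame = base frame: x ahead of the robot, y to its left, z up, the work surface at z = 0. Lengths are in m, angles in rad, forces in N, time in s.
With the tool pointing down it reaches from about 0.4 to 0.925 m from the base axis. Payload 4.1 kg.
Tool frame: the origin (TCP) lies at the very end of the fingers, on their centre line; the grasp point (between the pads) lies manip.grasp_offset behind it (manip.grasp_offset is the distance from the TCP to the grasp point, in m); z points along the fingers, y is the line along which they close (so a half turn about z gives the same grasp; the last joint's range is limited). The gripper opens to 85 mm and grips with 20 to 120 N. Pads are 22 mm wide; open, the fingers measure 114 mm over their backs; the gripper's body (76 mm by 85 mm) begins 54 mm behind the grasp point. The pads swing forward as they close: fully open they stand 13 mm farther back than shut.
Start: joints at [1.049, 0.398, 0.045, 1.537, -0.019, 1.207, -0.051], TCP at [0.267, -0.593, 0.231] pointing down, gripper open.
Joint ranges: [-2.82, 2.82], [-0.49, 2.23], [-1.37, 1.46], [0, 2.46], [-1.36, 4.5], [0.23, 2], [-2.94, 2.94]. Speed limits (rad/s): [2.57, 2.57, 3.14, 3.14, 3.14, 3.14, 3.14].

## Interface

Orientations are given as a unit quaternion [x, y, z, w].
In Python, from rig import manip gives the robot as it stands.
- The arm moves only by the tool move_arm, never from a script. Its argument "moves" is a list of rows, each a list of 3 entries, a list of its own where there are three numbers: the shift along the tool's x, y, z in cm, then the turn, a rotation vector about the tool's x, y, z in rad, then the closure, from -1 (fully open) to 1 (shut). In form: [[[x, y, z], [rx, ry, rz], jaw], ...]. A call has exactly 10 rows; each row is the pose to reach, as a shift and turn from the pose commanded when the call began, along the tool's axes at that moment; what a row does not reach only later rows make up. A row lasts 1/10 s, in which the tool goes at most 50 mm and 8.59 degrees, less where a joint would pass 70% of its speed; a pose out of reach is approached as far as the arm can. A call with a gripper value outside its range is refused whole. The fingers move at their own pace and stop on an object; "grip_force" is the grip in N (left out, the last holds). Time passes only in rows, so rows that repeat a pose let the fingers close, or fill a call up. It gives the time, the measured TCP pose, the force, the opening and the grip force at its end, in the units of the state.
- manip.get_obs(): the state, without advancing time (a new reading comes with each control period).
- manip.capture(name): name is "scene" or "top" or "wrist"; returns (picture, depth): 384x512x3 uint8, blue, green, red; 384x512 float32, m along the optical axis (not along the pixel's ray), 0 where there is no reading.
- manip.camera_info(name): a dict with "mtx" (3x3 intrinsics, pixels), "R" (3x3) and "t" (3): a world point X has camera coordinates R X + t. Camera axes: x right, y down, z forward; pixel columns grow to the right and rows downward; lengths in m; the calibration is good to about 2 mm. A picture is of the moment at which its call begins: read the wrist's pose just before it. camera_info takes no time and is no camera call; for the wrist camera it gives the pose at the moment of the call.
- manip.hand_in(): hands the job in; it is judged then, once.
The state is a dict: "clock": time; "qpos": joint angles; "joint_vel": joint speeds; "joint_efforts": joint torques, N m; "tool_pos": TCP position; "ee_rot": TCP orientation; "force": force on the tool from outside, world axes, zero at the start; "moment": the same for the moment, N m; "gripper_width": finger opening in m; "finger_force": force on a finger pad.
Only numpy, scipy, OpenCV 4.12 (cv2) and the standard library are available. Lean on these libraries where they do the work, as an engineer would, in place of code of your own. Each camera call takes 0.05 s, during which the arm holds its last target. There are 200 camera calls.

## Working session

There is one attempt and no reset: what is moved stays moved. The work goes in short steps, Python scripts to look and compute and a tool call to move; the robot and the scene stay as the last step left them, time stands still between calls to the robot, and variables do not carry over. Pictures are saved under pics/ and viewed, at most 14 in all, crops included, and the job is handed in when it is done.

Besides the shell and the picture viewer there is one more tool, called after "Emit:" by a JSON object that holds its "op" and its "data". move_arm: Moves the arm, as the interface text tells. Its arguments: {"type":"object","properties":{"moves":{"type":"array"},"grip_force":{"type":"number"}},"required":["moves"]}

```bash
ls; mkdir -p pics
python3 - <<'E'
from rig import manip
import cv2,numpy as np
o=manip.get_obs();print({k:np.round(v,3) for k,v in o.items()},manip.grasp_offset)
for n in("scene","top"):
    p,d=manip.capture(n);cv2.imwrite(f"pics/{n}0.png",p);np.save(f"pics/{n}0.npy",d)
    c=manip.camera_info(n);print(n,np.round(c["mtx"],1).tolist(),np.round(c["R"],3).tolist(),np.round(c["t"],3))
E
```

```text
pics
{'clock': np.float64(0.0), 'qpos': array([ 1.049,  0.399,  0.045,  1.538, -0.019,  1.207, -0.051]), 'joint_vel': array([ 0.   , -0.   , -0.001,  0.   ,  0.001,  0.   ,  0.   ]), 'joint_efforts': array([-0.0000e+00, -4.7512e+01,  1.3640e+00, -2.5422e+01,  1.1000e-02,
        9.0000e-03,  0.0000e+00]), 'tool_pos': array([ 0.266, -0.592,  0.23 ]), 'ee_rot': array([ 0.978,  0.21 , -0.   , -0.001]), 'force': array([-0.091, -0.568, -0.089]), 'moment': array([ 0.01 ,  0.015, -0.006]), 'finger_force': np.float64(0.0), 'gripper_width': np.float64(0.085)} 0.0187
scene [[481.0, 0.0, 253.5], [0.0, 481.0, 196.7], [0.0, 0.0, 1.0]] [[-0.918, -0.397, -0.016], [-0.163, 0.413, -0.896], [0.363, -0.819, -0.444]] [0.487 0.105 1.162]
top [[364.8, 0.0, 255.7], [0.0, 364.8, 193.5], [0.0, 0.0, 1.0]] [[-0.023, -1.0, -0.006], [-0.981, 0.023, -0.194], [0.194, 0.002, -0.981]] [0.074 0.504 1.056]
```

View pics/top0.png

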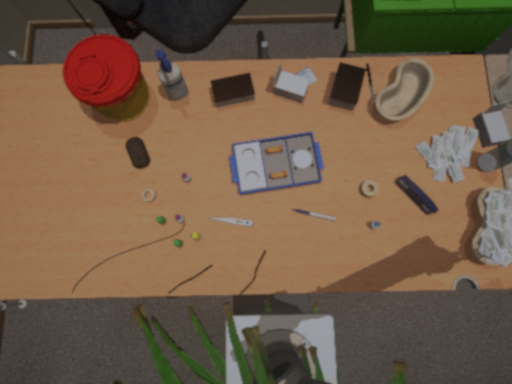

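View pics/scene0.png

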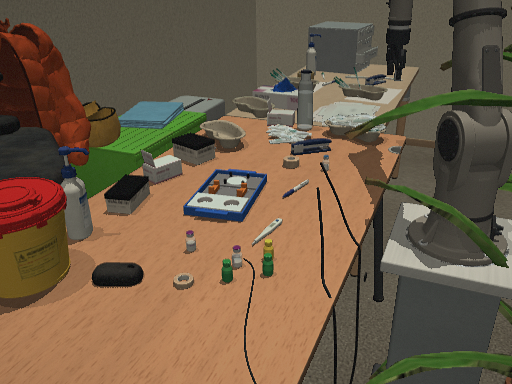

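The top view shows the tray at (277,162), purple vials at (186,177) and (180,218), rolls at (148,195) and (370,188), the thermometer at (232,221), the marker at (314,215), the blue vial at (375,225), and green and yellow look-alikes near (160–197, 219–243). Next I'll measure these in a crop.

```bash
cat > h.py <<'E'
from rig import manip
import cv2,numpy as np
from scipy.spatial.transform import Rotation as Ro
def ray(c,uv,z):
    "pixels -> world points on plane z"
    uv=np.atleast_2d(np.float64(uv)); K,R,t=(np.asarray(c[k],float) for k in("mtx","R","t"))
    d=np.c_[uv,np.ones(len(uv))]@np.linalg.inv(K).T@R; o=-R.T@t.ravel()
    return o+d*((z-o[2])/d[:,2])[:,None]
def cloud(c,d):
    v,u=np.indices(d.shape); K,R,t=(np.asarray(c[k],float) for k in("mtx","R","t"))
    P=np.stack([u,v,np.ones_like(u)],-1)*d[...,None]
    return (P@np.linalg.inv(K).T-t.ravel())@R if 0 else ((np.stack([u,v,np.ones_like(u)],-1)@np.linalg.inv(K).T)*d[...,None]-t.ravel())@R
E
python3 - <<'E'
from h import *
p=cv2.imread("pics/top0.png");d=np.load("pics/top0.npy");c=manip.camera_info("top")
P=cloud(c,d)
for n,(u,v) in dict(va=(186,177),vb=(180,218),vbl=(375,225),r1=(148,195),r2=(370,188),th=(235,221),mk=(314,215)).items():
    w=P[v-12:v+13,u-12:u+13].reshape(-1,3); print(n,np.round(np.median(w[w[:,2]>.006],0),3),np.round(np.percentile(w[:,2],[5,50,95,100]),3),(w[:,2]>.006).sum())
cv2.imwrite("pics/crop0.png",cv2.resize(p[125:255,130:330],None,fx=4,fy=4,interpolation=cv2.INTER_CUBIC))
E
```

```text
va [0.564 0.278 0.033] [-0.004 -0.     0.033  1.134] 61
vb [0.437 0.295 0.033] [-0.004 -0.     0.034  1.134] 71
vbl [ 0.405 -0.292  0.033] [-5.000e-03 -1.000e-03  3.600e-02  1.134e+00] 68
r1 [0.516 0.4   0.012] [-0.004  0.     0.013  1.134] 107
r2 [ 0.52  -0.29   0.023] [-0.005  0.     0.025  1.134] 216
th [0.428 0.126 0.009] [-0.004 -0.     0.011  1.134] 133
mk [ 0.444 -0.115  0.01 ] [-5.000e-03 -1.000e-03  1.000e-02  1.134e+00] 86
```

View pics/crop0.png

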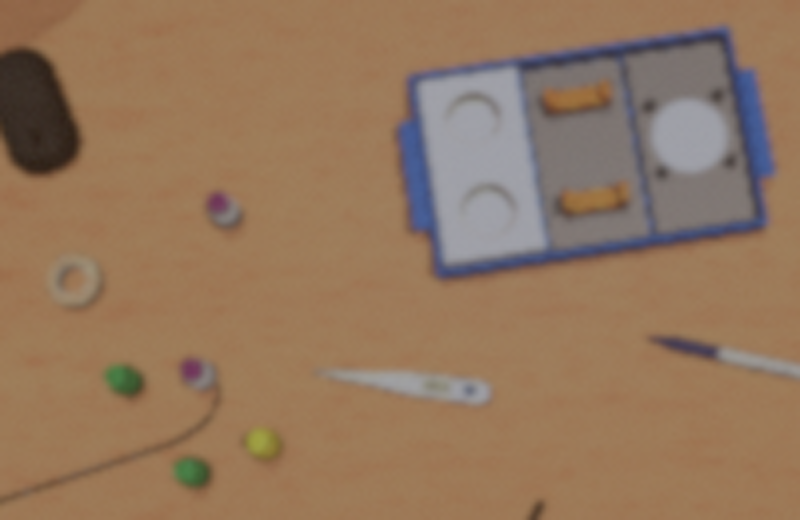

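The crop shows the tray inserts from left to right: vial block, thermometer rest, roll nest. The wide roll (25 mm high) is the one on the right at y≈-0.29.

```bash
cat >> h.py <<'E'
def blobs(p,lo,hi,amin=4):
    m=cv2.inRange(cv2.cvtColor(p,cv2.COLOR_BGR2HSV),lo,hi)
    n,l,s,ce=cv2.connectedComponentsWithStats(m); return [(ce[i],s[i,4],l==i) for i in range(1,n) if s[i,4]>=amin]
def plan(pos,yaw=None):
    "shift (cm, tool axes) and turn from the measured pose to TCP pos, tool x at world yaw (deg, mod 180)"
    o=manip.get_obs(); R=Ro.from_quat(o["ee_rot"]); M=R.as_matrix()
    print("at",np.round(o["tool_pos"],4),"yaw",round(np.degrees(np.arctan2(M[1,0],M[0,0])),1),"w",round(float(o["gripper_width"]),4),"t",o["clock"])
    rv=np.zeros(3)
    if yaw is not None:
        a=np.radians(yaw); best=[]
        for b in(a,a+np.pi):
            T=np.array([[np.cos(b),np.sin(b),0],[np.sin(b),-np.cos(b),0],[0,0,-1]]); best.append((R.inv()*Ro.from_matrix(T)).as_rotvec())
        rv=min(best,key=np.linalg.norm)
    print("  shift",np.round(M.T@(np.array(pos)-o["tool_pos"])*100,2),"turn",np.round(rv,3))
E
python3 - <<'E'
from h import *
p=cv2.imread("pics/top0.png");d=np.load("pics/top0.npy");c=manip.camera_info("top");P=cloud(c,d)
for n,lo,hi,z in(("purple",(125,60,50),(170,255,255),.049),("orange",(5,150,120),(20,255,255),.039)):
    for ce,a,m in blobs(p[125:255,130:330],lo,hi): print(n,ce+[130,125],a,np.round(ray(c,ce+[130,125],z),4))
q=np.zeros_like(p);q[125:200,225:330]=p[125:200,225:330]
for ce,a,m in blobs(q,(0,0,140),(180,60,255),20):
    pts=np.argwhere(m)[:,::-1]; print("white",ce,a,ray(c,ce,.015 if a<400 else .027).round(4), "rect",cv2.minAreaRect((ray(c,pts,.015 if a<400 else .027)[:,:2]*1000).astype(np.float32)))
q=np.zeros_like(p);q[205:235,200:260]=p[205:235,200:260]
for sel,h,box in(("th",.005,(205,235,205,258)),("roll",.018,(172,205,350,390)),("va",.02,(165,190,176,200)),("vb",.02,(206,232,172,192))):
    W=P[box[0]:box[1],box[2]:box[3]].reshape(-1,3);W=W[(W[:,2]>h)&(W[:,2]<.06)]
    print(sel,len(W),cv2.minAreaRect((W[:,:2]*1000).astype(np.float32)),W[:,2].max().round(4))
E
```

```text
purple [184.28571429 175.5       ] 14 [[0.5672 0.2801 0.049 ]]
purple [177.5        217.28571429] 14 [[0.4387 0.2985 0.049 ]]
orange [273.63888889 149.27777778] 36 [[0.6476 0.0032 0.039 ]]
orange [273.5  175.25] 4 [[0.5639 0.0063 0.039 ]]
white [249.7593397  166.07645526] 1151 [[0.5983 0.0792 0.027 ]] rect ((600.48388671875, 79.2024154663086), (148.99896240234375, 82.58013916015625), 7.626966953277588)
white [301.92418773 158.49097473] 277 [[ 0.6226 -0.0871  0.015 ]] rect ((622.6777954101562, -87.42501068115234), (57.653282165527344, 56.26371383666992), 88.5882797241211)
th 191 ((435.2154235839844, 143.88890075683594), (135.58885192871094, 24.921791076660156), 75.85189056396484) 0.0151
roll 184 ((520.5975341796875, -292.13372802734375), (49.93156051635742, 52.57449722290039), 41.892337799072266) 0.0297
va 48 ((567.1903076171875, 280.34515380859375), (17.360923767089844, 20.054546356201172), 67.02532196044922) 0.0497
vb 53 ((440.6002197265625, 298.9693603515625), (19.816814422607422, 21.344226837158203), 84.08397674560547) 0.0525
```

```bash
python3 -c "
from h import *
plan([.567,.28,.16],97.6)"
```

```text
at [ 0.2665 -0.5922  0.2304] yaw 24.2 w 0.0852 t 0.1
  shift [ 63.2  -67.19   7.15] turn [-2.000e-03 -1.000e-03 -1.281e+00]
```

Emit:
{"op": "move_arm", "data": {"moves": [[[63.2, -67.2, 5], [0, 0, -1.281], -0.2], [[63.2, -67.2, 5], [0, 0, -1.281], -0.2], [[63.2, -67.2, 5], [0, 0, -1.281], -0.2], [[63.2, -67.2, 5], [0, 0, -1.281], -0.2], [[63.2, -67.2, 5], [0, 0, -1.281], -0.2], [[63.2, -67.2, 5], [0, 0, -1.281], -0.2], [[63.2, -67.2, 5], [0, 0, -1.281], -0.2], [[63.2, -67.2, 5], [0, 0, -1.281], -0.2], [[63.2, -67.2, 5], [0, 0, -1.281], -0.2], [[63.2, -67.2, 5], [0, 0, -1.281], -0.2]], "grip_force": 30}}

```text
clock: 1.1
tool_pos: [0.4294, -0.1189, 0.2041]
ee_rot: [0.658, 0.753, -0.0, 0.0]
force: [1.6, -0.1, 0.2]
gripper_width: 0.0514
finger_force: 0.0
```

```bash
python3 -c "
from h import *
plan([.567,.28,.16],97.6)"
```

```text
at [ 0.4294 -0.1189  0.2041] yaw 97.7 w 0.0514 t 1.1
  shift [37.69 18.97  4.39] turn [0.    0.001 0.001]
```

Emit:
{"op": "move_arm", "data": {"moves": [[[37.7, 19, 4.4], [0, 0, 0], -0.2], [[37.7, 19, 4.4], [0, 0, 0], -0.2], [[37.7, 19, 4.4], [0, 0, 0], -0.2], [[37.7, 19, 4.4], [0, 0, 0], -0.2], [[37.7, 19, 4.4], [0, 0, 0], -0.2], [[37.7, 19, 4.4], [0, 0, 0], -0.2], [[37.7, 19, 4.4], [0, 0, 0], -0.2], [[37.7, 19, 4.4], [0, 0, 0], -0.2], [[37.7, 19, 4.4], [0, 0, 0], -0.2], [[37.7, 19, 4.4], [0, 0, 0], -0.2]]}}

```text
clock: 2.1
tool_pos: [0.5666, 0.2833, 0.1592]
ee_rot: [0.656, 0.755, 0.001, -0.002]
force: [-0.2, 0.2, 0.0]
gripper_width: 0.0513
finger_force: 0.0
```

Run:
```python
from h import *
plan([.567,.28,.016],97.6)
print(manip.get_obs()["qpos"].round(2))
c=manip.camera_info("wrist");p,d=manip.capture("wrist");cv2.imwrite("pics/w1.png",p)
for n,lo,hi,z in(("purple",(125,60,40),(170,255,255),.049),):
    for ce,a,m in blobs(p,lo,hi,30): print(n,ce,a,ray(c,ce,z).round(4))
```

```text
at [0.5666 0.2833 0.1592] yaw 98.0 w 0.0513 t 2.1
  shift [-0.39  0.02 14.32] turn [-0.001 -0.004  0.007]
[-0.06  0.49 -0.64  1.64  0.32  1.11 -0.65]
purple [124.81021898 158.66058394] 274 [[0.4419 0.2985 0.049 ]]
purple [263.93305439 196.25104603] 239 [[0.5708 0.2806 0.049 ]]
```

View pics/w1.png

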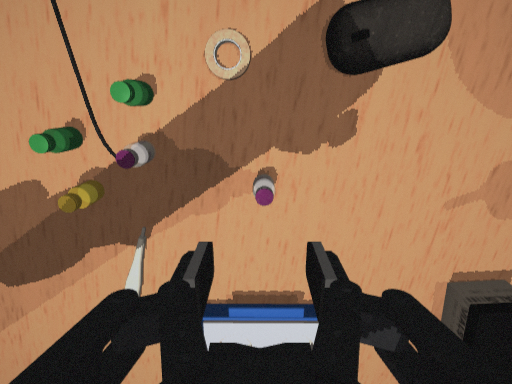

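The wrist view shows vial A's cap at (264,196), between and ahead of the fingers, and vial B's cap at (125,158) by the cable.

Emit:
{"op": "move_arm", "data": {"moves": [[[-0.35, 0.2, 4], [0, 0, 0], -0.2], [[-0.35, 0.2, 8], [0, 0, 0], -0.2], [[-0.35, 0.2, 11], [0, 0, 0], -0.2], [[-0.35, 0.2, 13], [0, 0, 0], -0.2], [[-0.35, 0.2, 14.3], [0, 0, 0], -0.2], [[-0.35, 0.2, 14.3], [0, 0, 0], -0.2], [[-0.35, 0.2, 14.3], [0, 0, 0], 0.1], [[-0.35, 0.2, 14.3], [0, 0, 0], 1], [[-0.35, 0.2, 14.3], [0, 0, 0], 1], [[-0.35, 0.2, 14.3], [0, 0, 0], 1]]}}

```text
clock: 3.15
tool_pos: [0.5713, 0.2754, 0.0189]
ee_rot: [0.659, 0.752, 0.001, 0.001]
force: [1.1, -0.1, 5.3]
gripper_width: 0.0219
finger_force: 29.7
```

```bash
python3 -c "
from h import *
plan([.638,.084,.12],97.6)"
```

```text
at [0.5713 0.2754 0.0189] yaw 97.6 w 0.0219 t 3.15
  shift [-19.85   4.1  -10.11] turn [ 0.003 -0.     0.   ]
```

Emit:
{"op": "move_arm", "data": {"moves": [[[0, 0, -4], [0, 0, 0], 1], [[0, 0, -8], [0, 0, 0], 1], [[-4, 0.8, -10], [0, 0, 0], 1], [[-8, 1.7, -10], [0, 0, 0], 1], [[-12, 2.6, -10], [0, 0, 0], 1], [[-16, 3.4, -10], [0, 0, 0], 1], [[-20.3, 4.1, -10], [0, 0, 0], 1], [[-20.3, 4.1, -10], [0, 0, 0], 1], [[-20.3, 4.1, -10], [0, 0, 0], 1], [[-20.3, 4.1, -10], [0, 0, 0], 1]]}}

```text
clock: 4.15
tool_pos: [0.6373, 0.0808, 0.1174]
ee_rot: [0.658, 0.753, 0.0, -0.0]
force: [-1.0, 0.5, -0.1]
gripper_width: 0.022
finger_force: 29.5
```

Run:
```python
from h import *
plan([.6387,.079,.033],97.6)
c=manip.camera_info("wrist");p,d=manip.capture("wrist");cv2.imwrite("pics/w2.png",p)
plan([.6387,.079,.033],97.6)
```

```text
at [0.6373 0.0808 0.1174] yaw 97.7 w 0.022 t 4.15
  shift [-0.21  0.12  8.44] turn [ 0.    -0.001  0.002]
at [0.6372 0.0813 0.1174] yaw 97.8 w 0.0222 t 4.2
  shift [-0.26  0.12  8.44] turn [ 0.    -0.001  0.003]
```

View pics/w2.png

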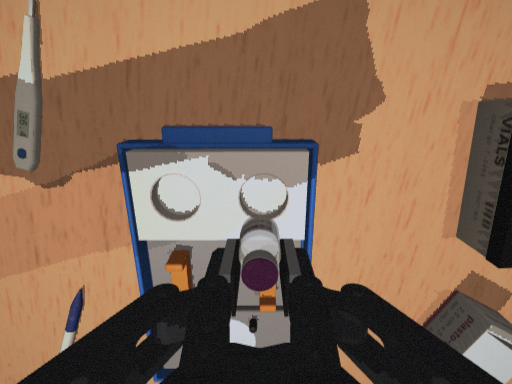

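The vial is held between the fingers with its cap at (260,270). The well rims are at about (176,196) and (264,195).

Run:
```python
from h import *
c=manip.camera_info("wrist")
print(ray(c,[[176,196],[264,195]],.027).round(4), ray(c,[[259,226],[260,270]],.1).round(4))
plan([.6387,.079,.033],97.6)
```

```text
[[0.5651 0.0748 0.027 ]
 [0.6403 0.0859 0.027 ]] [[0.6356 0.0892 0.1   ]
 [0.6404 0.0583 0.1   ]]
at [0.6372 0.0813 0.1174] yaw 97.8 w 0.0222 t 4.2
  shift [-0.26  0.12  8.44] turn [ 0.    -0.001  0.003]
```

Emit:
{"op": "move_arm", "data": {"moves": [[[0, 0.35, 3], [0, 0, 0], 1], [[0, 0.35, 5], [0, 0, 0], 1], [[0, 0.35, 6.5], [0, 0, 0], 1], [[0, 0.35, 7.5], [0, 0, 0], 1], [[0, 0.35, 8], [0, 0, 0], 1], [[0, 0.35, 8.4], [0, 0, 0], 1], [[0, 0.35, 8.4], [0, 0, 0], 1], [[0, 0.35, 8.4], [0, 0, 0], 1], [[0, 0.35, 8.4], [0, 0, 0], 1], [[0, 0.35, 8.4], [0, 0, 0], 1]]}}

```text
clock: 5.2
tool_pos: [0.6416, 0.0796, 0.0338]
ee_rot: [0.659, 0.753, 0.0, 0.0]
force: [0.5, -0.5, -0.5]
gripper_width: 0.0221
finger_force: 29.5
```

Emit:
{"op": "move_arm", "data": {"moves": [[[0, 0, 0.15], [0, 0, 0], 1], [[0, 0, 0.15], [0, 0, 0], 0.3], [[0, 0, 0.15], [0, 0, 0], 0], [[0, 0, 0.15], [0, 0, 0], 0], [[0, 0, 0.15], [0, 0, 0], 0], [[0, 0, -2], [0, 0, 0], 0], [[0, 0, -5], [0, 0, 0], 0], [[0, 0, -9], [0, 0, 0], -0.1], [[0, 0, -12], [0, 0, 0], -0.2], [[0, 0, -12], [0, 0, 0], -0.2]]}}

```text
clock: 6.2
tool_pos: [0.6445, 0.0808, 0.1587]
ee_rot: [0.659, 0.753, 0.004, 0.003]
force: [0.7, 0.0, 0.2]
gripper_width: 0.0512
finger_force: 0.0
```

Run:
```python
from h import *
plan([.4405,.297,.15],97.6)
```

```text
at [0.6445 0.0808 0.1587] yaw 97.6 w 0.0512 t 6.2
  shift [ 24.13 -17.36   0.7 ] turn [ 0.01 -0.    0.  ]
```

Emit:
{"op": "move_arm", "data": {"moves": [[[24.1, -17.1, 0.3], [0, 0, 0], -0.2], [[24.1, -17.1, 0.3], [0, 0, 0], -0.2], [[24.1, -17.1, 0.3], [0, 0, 0], -0.2], [[24.1, -17.1, 0.3], [0, 0, 0], -0.2], [[24.1, -17.1, 0.3], [0, 0, 0], -0.2], [[24.1, -17.1, 0.3], [0, 0, 0], -0.2], [[24.1, -17.1, 0.3], [0, 0, 0], -0.2], [[24.1, -17.1, 0.3], [0, 0, 0], -0.2], [[24.1, -17.1, 0.3], [0, 0, 0], -0.2], [[24.1, -17.1, 0.3], [0, 0, 0], -0.2]]}}

```text
clock: 7.2
tool_pos: [0.4409, 0.2942, 0.1498]
ee_rot: [0.66, 0.752, -0.0, 0.0]
force: [0.2, -0.7, 0.7]
gripper_width: 0.0512
finger_force: 0.0
```

Run:
```python
from h import *
plan([.4405,.297,.017],97.6)
c=manip.camera_info("wrist");p,d=manip.capture("wrist");cv2.imwrite("pics/w3.png",p)
for ce,a,m in blobs(p,(125,60,40),(170,255,255),30): print(ce,a,ray(c,ce,.049).round(4))
plan([.4405,.297,.017],97.6)
print(manip.get_obs()["qpos"].round(2))
```

```text
at [0.4409 0.2942 0.1498] yaw 97.4 w 0.0512 t 7.2
  shift [ 0.29  0.   13.28] turn [-0.     0.001 -0.003]
[261.5440613  191.24904215] 261 [[0.442  0.2985 0.049 ]]
at [0.4408 0.2944 0.1499] yaw 97.4 w 0.051 t 7.25
  shift [2.700e-01 1.000e-02 1.329e+01] turn [-0.     0.001 -0.003]
[-0.07  0.33 -0.72  1.9   0.26  1.   -0.77]
```

View pics/w3.png

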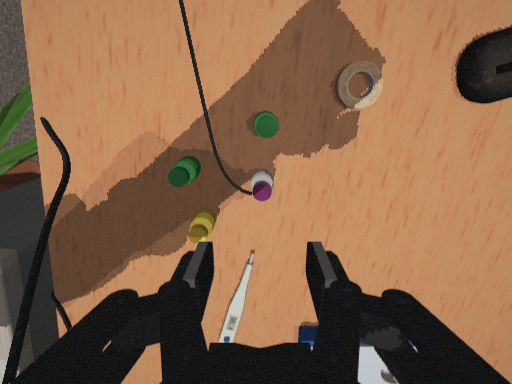

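Vial B's cap is at (262,191). A thin cable ends on the desk beside its foot, below finger height. I'm going down now.

Emit:
{"op": "move_arm", "data": {"moves": [[[0.4, 0.05, 4], [0, 0, 0], -0.2], [[0.4, 0.05, 8], [0, 0, 0], -0.2], [[0.4, 0.05, 10.5], [0, 0, 0], -0.2], [[0.4, 0.05, 12.3], [0, 0, 0], -0.2], [[0.4, 0.05, 13.2], [0, 0, 0], -0.2], [[0.4, 0.05, 13.2], [0, 0, 0], -0.2], [[0.4, 0.05, 13.2], [0, 0, 0], 0.1], [[0.4, 0.05, 13.2], [0, 0, 0], 1], [[0.4, 0.05, 13.2], [0, 0, 0], 1], [[0.4, 0.05, 13.2], [0, 0, 0], 1]]}}

```text
clock: 8.25
tool_pos: [0.4407, 0.3004, 0.0194]
ee_rot: [0.659, 0.752, 0.001, 0.001]
force: [-0.8, -1.3, 5.7]
gripper_width: 0.0226
finger_force: 29.5
```

Run:
```python
from h import *
plan([.565,.075,.12],97.6)
```

```text
at [0.4407 0.3004 0.0194] yaw 97.6 w 0.0226 t 8.25
  shift [-23.98   9.36 -10.05] turn [ 0.002 -0.001  0.   ]
```

Emit:
{"op": "move_arm", "data": {"moves": [[[0, 0, -4], [0, 0, 0], 1], [[0, 0, -8], [0, 0, 0], 1], [[-4, 1.6, -10.5], [0, 0, 0], 1], [[-8, 3.2, -10.5], [0, 0, 0], 1], [[-12, 4.7, -10.5], [0, 0, 0], 1], [[-16, 6.3, -10.5], [0, 0, 0], 1], [[-20, 7.9, -10.5], [0, 0, 0], 1], [[-23.8, 9.4, -10.5], [0, 0, 0], 1], [[-23.8, 9.4, -10.5], [0, 0, 0], 1], [[-23.8, 9.4, -10.5], [0, 0, 0], 1]]}}

```text
clock: 9.25
tool_pos: [0.5646, 0.0752, 0.1231]
ee_rot: [0.66, 0.752, -0.0, -0.0]
force: [-0.3, 0.2, 0.7]
gripper_width: 0.0223
finger_force: 29.5
```

Run:
```python
from h import *
c=manip.camera_info("wrist");p,d=manip.capture("wrist");cv2.imwrite("pics/w4.png",p)
plan([.565,.077,.034],97.6)
```

```text
at [0.564  0.0769 0.1232] yaw 97.6 w 0.0219 t 9.3
  shift [-0.01  0.1   8.92] turn [-0.    -0.001  0.   ]
```

View pics/w4.png

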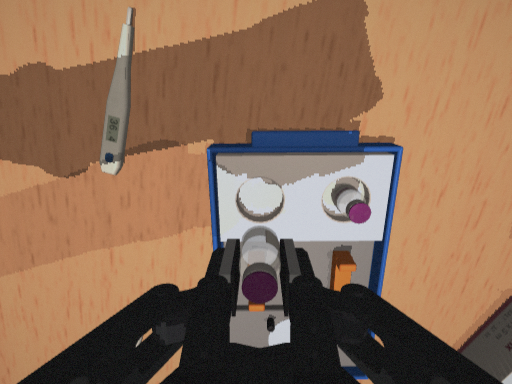

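Vial A stands in its well, cap at (358,212). The left well at (260,198) is free and lined up.

Emit:
{"op": "move_arm", "data": {"moves": [[[0, 0.1, 3], [0, 0, 0], 1], [[0, 0.1, 5.5], [0, 0, 0], 1], [[0, 0.1, 7.5], [0, 0, 0], 1], [[0, 0.1, 8.4], [0, 0, 0], 1], [[0, 0.1, 8.8], [0, 0, 0], 1], [[0, 0.1, 9], [0, 0, 0], 1], [[0, 0.1, 9], [0, 0, 0], 1], [[0, 0.1, 9], [0, 0, 0], 1], [[0, 0.1, 9], [0, 0, 0], 1], [[0, 0.1, 9], [0, 0, 0], 1]]}}

```text
clock: 10.3
tool_pos: [0.5658, 0.0765, 0.0337]
ee_rot: [0.659, 0.752, 0.0, 0.0]
force: [0.2, 0.0, -0.1]
gripper_width: 0.022
finger_force: 29.5
```

Emit:
{"op": "move_arm", "data": {"moves": [[[0, 0, 0.1], [0, 0, 0], 1], [[0, 0, 0.1], [0, 0, 0], 0.3], [[0, 0, 0.1], [0, 0, 0], 0], [[0, 0, 0.1], [0, 0, 0], 0], [[0, 0, 0.1], [0, 0, 0], 0], [[0, 0, -2], [0, 0, 0], 0], [[0, 0, -5], [0, 0, 0], 0], [[0, 0, -9], [0, 0, 0], -0.2], [[0, 0, -12], [0, 0, 0], -0.6], [[0, 0, -12], [0, 0, 0], -0.8]]}}

```text
clock: 11.3
tool_pos: [0.5687, 0.0776, 0.158]
ee_rot: [0.659, 0.753, 0.003, 0.003]
force: [-0.1, 1.1, -0.5]
gripper_width: 0.0768
finger_force: 0.0
```

Run:
```python
from h import *
plan([.52,-.291,.15],97.6)
```

```text
at [0.5687 0.0776 0.158 ] yaw 97.6 w 0.0768 t 11.3
  shift [-35.89  -9.72   0.72] turn [0.009 0.    0.   ]
```

Emit:
{"op": "move_arm", "data": {"moves": [[[-35.9, -9.6, 0.5], [0, 0, 0], -0.9], [[-35.9, -9.6, 0.5], [0, 0, 0], -0.9], [[-35.9, -9.6, 0.5], [0, 0, 0], -0.9], [[-35.9, -9.6, 0.5], [0, 0, 0], -0.9], [[-35.9, -9.6, 0.5], [0, 0, 0], -0.9], [[-35.9, -9.6, 0.5], [0, 0, 0], -0.9], [[-35.9, -9.6, 0.5], [0, 0, 0], -0.9], [[-35.9, -9.6, 0.5], [0, 0, 0], -0.9], [[-35.9, -9.6, 0.5], [0, 0, 0], -0.9], [[-35.9, -9.6, 0.5], [0, 0, 0], -0.9]]}}

```text
clock: 12.3
tool_pos: [0.5175, -0.2914, 0.1473]
ee_rot: [0.659, 0.752, 0.0, -0.001]
force: [0.1, 1.1, -0.3]
gripper_width: 0.0812
finger_force: 0.0
```

Run:
```python
from h import *
plan([.52,-.291,.008],97.6)
c=manip.camera_info("wrist");p,d=manip.capture("wrist");cv2.imwrite("pics/w5.png",p)
P=cloud(c,d)[:300]; m=((P[...,2]>.019)&(P[...,2]<.031)&(d[:300]>0)&(np.hypot(P[...,0]-.52,P[...,1]+.291)<.045)).astype(np.uint8)
pts=np.argwhere(m)[:,::-1]; print(len(pts),cv2.minEnclosingCircle((ray(c,pts,.025)[:,:2]*1000).astype(np.float32)))
plan([.52,-.291,.008],97.6)
```

```text
at [ 0.5175 -0.2914  0.1473] yaw 97.6 w 0.0812 t 12.3
  shift [-0.02  0.26 13.93] turn [-0.001 -0.002 -0.   ]
1807 ((523.6748046875, -293.70404052734375), 26.840457916259766)
at [ 0.518  -0.2901  0.1476] yaw 97.7 w 0.0812 t 12.35
  shift [-0.14  0.19 13.96] turn [-0.    -0.002  0.002]
```

View pics/w5.png

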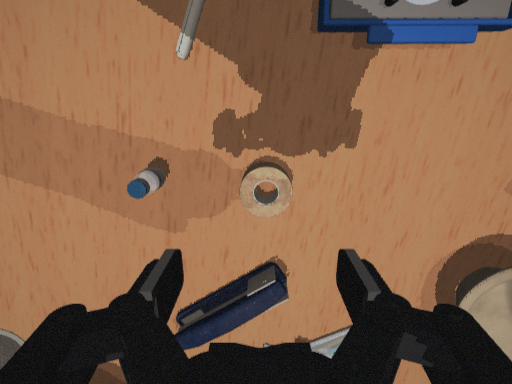

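The wide roll is at (266,190), with free space for the fingers on both sides.

Emit:
{"op": "move_arm", "data": {"moves": [[[-0.35, 0.4, 4], [0, 0, 0], -0.9], [[-0.35, 0.4, 8], [0, 0, 0], -0.9], [[-0.35, 0.4, 11], [0, 0, 0], -0.9], [[-0.35, 0.4, 13], [0, 0, 0], -0.9], [[-0.35, 0.4, 14], [0, 0, 0], -0.9], [[-0.35, 0.4, 14], [0, 0, 0], -0.9], [[-0.35, 0.4, 14], [0, 0, 0], -0.5], [[-0.35, 0.4, 14], [0, 0, 0], 1], [[-0.35, 0.4, 14], [0, 0, 0], 1], [[-0.35, 0.4, 14], [0, 0, 0], 1]]}}

```text
clock: 13.35
tool_pos: [0.5236, -0.2952, 0.0101]
ee_rot: [0.659, 0.753, 0.0, 0.001]
force: [-1.8, 0.9, 6.4]
gripper_width: 0.0498
finger_force: 31.4
```

Run:
```python
from h import *
plan([.6235,-.087,.12],97.6)
```

```text
at [ 0.5236 -0.2952  0.0101] yaw 97.6 w 0.0498 t 13.35
  shift [ 19.29  12.69 -11.  ] turn [0.002 0.002 0.   ]
```

Emit:
{"op": "move_arm", "data": {"moves": [[[0, 0, -4], [0, 0, 0], 1], [[0, 0, -8], [0, 0, 0], 1], [[3, 3, -11], [0, 0, 0], 1], [[6, 6, -11], [0, 0, 0], 1], [[9, 9, -11], [0, 0, 0], 1], [[12, 12.7, -11], [0, 0, 0], 1], [[12, 12.7, -11], [0, 0, 0], 1], [[12, 12.7, -11], [0, 0, 0], 1], [[12, 12.7, -11], [0, 0, 0], 1], [[12, 12.7, -11], [0, 0, 0], 1]]}}

```text
clock: 14.35
tool_pos: [0.6313, -0.1614, 0.1182]
ee_rot: [0.66, 0.752, -0.001, 0.0]
force: [0.4, -0.5, -0.6]
gripper_width: 0.0498
finger_force: 31.7
```

Run:
```python
from h import *
plan([.6235,-.087,.12],97.6)
c=manip.camera_info("wrist");p,d=manip.capture("wrist");cv2.imwrite("pics/w6.png",p)
for ce,a,m in blobs(p,(0,0,120),(180,60,255),400):
    pts=np.argwhere(m)[:,::-1]; e=cv2.minEnclosingCircle((ray(c,pts,.015)[:,:2]*1000).astype(np.float32)); print(ce,a,e)
for ce,a,m in blobs(p,(5,150,60),(20,255,255),60): print("or",ce,a,ray(c,ce,.035).round(4))
plan([.6235,-.087,.12],97.6)
```

```text
at [ 0.6313 -0.1614  0.1182] yaw 97.5 w 0.0498 t 14.35
  shift [ 7.48  0.19 -0.19] turn [-0.001  0.001 -0.002]
[238.09201002 114.04760579] 7184 ((602.3260498046875, -101.55911254882812), 56.492374420166016)
[ 48.36231884 144.47826087] 1173 ((444.71087646484375, -142.39926147460938), 40.4537239074707)
or [205.78867925  15.34968553] 795 [[ 0.5766 -0.0303  0.035 ]]
or [322.12846348  14.81989924] 794 [[ 0.6562 -0.0196  0.035 ]]
at [ 0.6315 -0.1612  0.1182] yaw 97.5 w 0.0499 t 14.4
  shift [ 7.46  0.18 -0.18] turn [-0.001  0.001 -0.002]
```

View pics/w6.png

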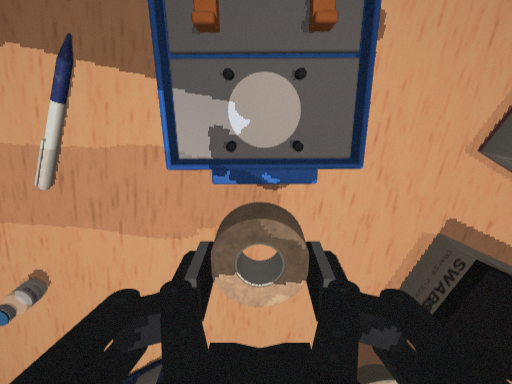

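The roll is held at (260,255). The disc centre is at (264,109), with pegs at (228,74), (301,74), (231,146) and (298,146).

Run:
```python
from h import *
c=manip.camera_info("wrist")
print(ray(c,[264.5,109],.015).round(4)); q=ray(c,[[228,74],[301,74],[231,146],[298,146]],.029);print(q.round(4),q.mean(0).round(4))
print(ray(c,[[248,260],[258,258]],.13).round(4))
t=[.624,-.0865]; plan([*q.mean(0)[:2],.026],97.6)
```

```text
[[ 0.6256 -0.0867  0.015 ]]
[[ 0.5948 -0.0649  0.029 ]
 [ 0.6492 -0.0579  0.029 ]
 [ 0.6023 -0.1184  0.029 ]
 [ 0.6562 -0.1113  0.029 ]] [ 0.6256 -0.0881  0.029 ]
[[ 0.625  -0.1603  0.13  ]
 [ 0.63   -0.1584  0.13  ]]
at [ 0.6315 -0.1612  0.1182] yaw 97.5 w 0.0499 t 14.4
  shift [7.33 0.37 9.22] turn [-0.001  0.001 -0.002]
```

Emit:
{"op": "move_arm", "data": {"moves": [[[4, 0.3, 0], [0, 0, 0], 1], [[7.1, 0.35, 0], [0, 0, 0], 1], [[7.1, 0.35, 1], [0, 0, 0], 1], [[7.1, 0.35, 3], [0, 0, 0], 1], [[7.1, 0.35, 5], [0, 0, 0], 1], [[7.1, 0.35, 6.5], [0, 0, 0], 1], [[7.1, 0.35, 7], [0, 0, 0], 1], [[7.1, 0.35, 7], [0, 0, 0], 1], [[7.1, 0.35, 7], [0, 0, 0], 1], [[7.1, 0.35, 7], [0, 0, 0], 1]]}}

```text
clock: 15.4
tool_pos: [0.6272, -0.0885, 0.0493]
ee_rot: [0.659, 0.752, 0.001, 0.001]
force: [0.8, -0.4, 0.8]
gripper_width: 0.0498
finger_force: 31.7
```

Run:
```python
from h import *
plan([.6256,-.0895,.026],97.6)
```

```text
at [ 0.6272 -0.0885  0.0493] yaw 97.6 w 0.0498 t 15.4
  shift [-0.08 -0.18  2.33] turn [0.002 0.001 0.   ]
```

Emit:
{"op": "move_arm", "data": {"moves": [[[-0.1, -0.15, 1], [0, 0, 0], 1], [[-0.1, -0.15, 1.8], [0, 0, 0], 1], [[-0.1, -0.15, 2.2], [0, 0, 0], 1], [[-0.1, -0.15, 2.35], [0, 0, 0], 1], [[-0.1, -0.15, 2.35], [0, 0, 0], 1], [[-0.1, -0.15, 2.35], [0, 0, 0], 1], [[-0.1, -0.15, 2.35], [0, 0, 0], 1], [[-0.1, -0.15, 2.35], [0, 0, 0], -0.6], [[-0.1, -0.15, 2.35], [0, 0, 0], -0.6], [[-0.1, -0.15, 2.35], [0, 0, 0], -0.6]]}}

```text
clock: 16.4
tool_pos: [0.625, -0.0895, 0.0244]
ee_rot: [0.659, 0.753, -0.0, -0.0]
force: [-0.8, 0.2, 0.1]
gripper_width: 0.068
finger_force: 0.0
```

Run:
```python
from h import *
plan([.432,.135,.15],84)
```

```text
at [ 0.625  -0.0895  0.0244] yaw 97.6 w 0.068 t 16.4
  shift [ 24.81 -16.15 -12.55] turn [-0.    -0.     0.238]
```

Emit:
{"op": "move_arm", "data": {"moves": [[[0, 0, -4], [0, 0, 0], -0.6], [[0, 0, -8], [0, 0, 0], -0.6], [[0, 0, -12.5], [0, 0, 0.05], -0.4], [[17.4, -16.8, -12.5], [0, 0, 0.238], -0.2], [[17.4, -16.8, -12.5], [0, 0, 0.238], -0.2], [[17.4, -16.8, -12.5], [0, 0, 0.238], -0.2], [[17.4, -16.8, -12.5], [0, 0, 0.238], -0.2], [[17.4, -16.8, -12.5], [0, 0, 0.238], -0.2], [[17.4, -16.8, -12.5], [0, 0, 0.238], -0.2], [[17.4, -16.8, -12.5], [0, 0, 0.238], -0.2]]}}

```text
clock: 17.4
tool_pos: [0.4353, 0.0609, 0.15]
ee_rot: [0.743, 0.67, 0.0, 0.001]
force: [0.2, -0.0, 0.2]
gripper_width: 0.0511
finger_force: 0.0
```

Run:
```python
from h import *
plan([.435,.14,.15],84)
c=manip.camera_info("wrist");p,d=manip.capture("wrist");cv2.imwrite("pics/w7.png",p)
P=cloud(c,d); m=((P[...,2]>.004)&(P[...,2]<.016)&(d>0)&(np.hypot(P[...,0]-.435,P[...,1]-.14)<.09))
n,l,s,ce=cv2.connectedComponentsWithStats(m.astype(np.uint8))
for i in range(1,n):
    if s[i,4]>150: print(ce[i],s[i,4],cv2.minAreaRect((P[l==i][:,:2]*1000).astype(np.float32)))
```

```text
at [0.4353 0.0609 0.15  ] yaw 84.1 w 0.0511 t 17.4
  shift [ 7.86 -0.84 -0.01] turn [0.001 0.001 0.002]
[248.44861111 108.69398148] 2160 ((433.38214111328125, 142.87496948242188), (138.54730224609375, 18.583518981933594), 81.76138305664062)
```

View pics/w7.png

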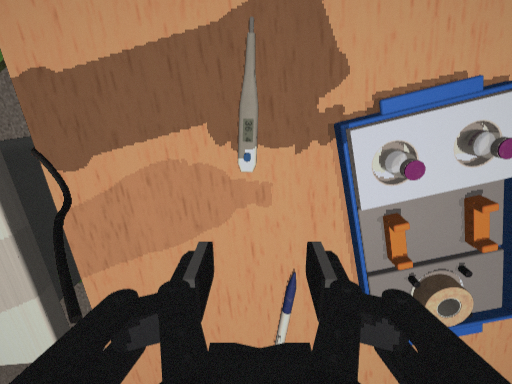

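Both vials are in their wells, at (400,165) and (485,145). The roll is in the nest at (443,297), and the thermometer runs from its tip at (251,18) to its tail at (248,170).

Run:
```python
from h import *
c=manip.camera_info("wrist")
q=ray(c,[[251,17],[248,168],[250,90],[248,150]],.006); print(q.round(4),q[:2].mean(0).round(4),np.degrees(np.arctan2(*(q[0]-q[1])[[1,0]])))
print("cradles",ray(c,[[487,222],[397,240]],.035).round(4))
plan([*q[:2].mean(0)[:2],.003],np.degrees(np.arctan2(*(q[0]-q[1])[[1,0]])))
```

```text
[[0.4447 0.2111 0.006 ]
 [0.4261 0.077  0.006 ]
 [0.4369 0.1515 0.006 ]
 [0.4283 0.0954 0.006 ]] [0.4354 0.1441 0.006 ] 82.09488299856366
cradles [[ 0.6558  0.0045  0.035 ]
 [ 0.5684 -0.006   0.035 ]]
at [0.4361 0.0603 0.15  ] yaw 84.0 w 0.0513 t 17.45
  shift [ 8.32 -0.97 14.7 ] turn [0.001 0.    0.033]
```

Emit:
{"op": "move_arm", "data": {"moves": [[[4, -0.5, 2], [0, 0, 0.033], 0], [[8.3, -1, 5], [0, 0, 0.033], 0], [[8.3, -1, 9], [0, 0, 0.033], 0], [[8.3, -1, 12], [0, 0, 0.033], 0], [[8.3, -1, 14], [0, 0, 0.033], 0], [[8.3, -1, 14.7], [0, 0, 0.033], 0], [[8.3, -1, 14.7], [0, 0, 0.033], 0.2], [[8.3, -1, 14.7], [0, 0, 0.033], 1], [[8.3, -1, 14.7], [0, 0, 0.033], 1], [[8.3, -1, 14.7], [0, 0, 0.033], 1]]}}

```text
clock: 18.45
tool_pos: [0.4351, 0.1443, 0.0037]
ee_rot: [0.754, 0.656, 0.001, 0.001]
force: [0.6, -0.6, 0.3]
gripper_width: 0.0163
finger_force: 29.2
```

Run:
```python
from h import *
plan([.614,-.003,.13],7.6)
```

```text
at [0.4351 0.1443 0.0037] yaw 82.1 w 0.0163 t 18.45
  shift [-12.11  19.78 -12.59] turn [ 0.002 -0.002  1.3  ]
```

Emit:
{"op": "move_arm", "data": {"moves": [[[0, 0, -4], [0, 0, 0], 1], [[0, 0, -8], [0, 0, 0], 1], [[-3, 5, -12.6], [0, 0, 0.15], 1], [[-6, 10, -12.6], [0, 0, 0.3], 1], [[-9, 15, -12.6], [0, 0, 0.45], 1], [[-12.1, 19.8, -12.6], [0, 0, 0.6], 1], [[-12.1, 19.8, -12.6], [0, 0, 0.75], 1], [[-12.1, 19.8, -12.6], [0, 0, 0.9], 1], [[-12.1, 19.8, -12.6], [0, 0, 1.05], 1], [[-12.1, 19.8, -12.6], [0, 0, 1.18], 1]]}}

```text
clock: 19.45
tool_pos: [0.6139, -0.0032, 0.1292]
ee_rot: [0.992, 0.123, 0.0, -0.0]
force: [-0.3, 0.1, 0.2]
gripper_width: 0.0159
finger_force: 29.4
```

Run:
```python
from h import *
plan([.6142,-.0035,.10],7.6)
```

```text
at [ 0.6139 -0.0032  0.1292] yaw 14.1 w 0.0159 t 19.45
  shift [0.02 0.04 2.92] turn [-0.    -0.001  0.114]
```

Emit:
{"op": "move_arm", "data": {"moves": [[[0, 0, 0], [0, 0, 0.114], 1], [[0, 0, 2], [0, 0, 0.114], 1], [[0, 0, 4], [0, 0, 0.114], 1], [[0, 0, 4], [0, 0, 0.114], 1], [[0, 0, 4], [0, 0, 0.114], 1], [[0, 0, 4], [0, 0, 0.114], 1], [[0, 0, 4], [0, 0, 0.114], 1], [[0, 0, 4], [0, 0, 0.114], 1], [[0, 0, 4], [0, 0, 0.114], 1], [[0, 0, 4], [0, 0, 0.114], 1]]}}

```text
clock: 20.45
tool_pos: [0.6137, -0.0029, 0.089]
ee_rot: [0.998, 0.069, 0.0, 0.0]
force: [-0.3, -0.1, -0.2]
gripper_width: 0.0158
finger_force: 29.4
```

Run:
```python
from h import *
plan([.6142,-.0035,.032],7.6)
p,d=manip.capture("wrist");cv2.imwrite("pics/w8.png",p)
```

```text
at [ 0.6137 -0.0029  0.089 ] yaw 8.0 w 0.0158 t 20.45
  shift [0.04 0.07 5.7 ] turn [ 0.    -0.     0.006]
```

View pics/w8.png

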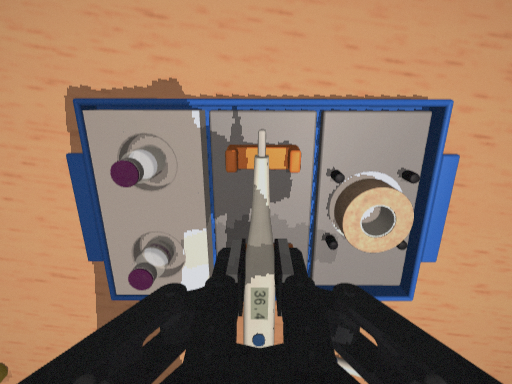

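The thermometer lines up with the front cradle at (263,160), and the roll and both vials are seated. I'm lowering it now.

Emit:
{"op": "move_arm", "data": {"moves": [[[0, 0.05, 2], [0, 0, 0], 1], [[0, 0.05, 4], [0, 0, 0], 1], [[0, 0.05, 5.2], [0, 0, 0], 1], [[0, 0.05, 5.6], [0, 0, 0], 1], [[0, 0.05, 5.8], [0, 0, 0], 1], [[0, 0.05, 5.8], [0, 0, 0], 1], [[0, 0.05, 5.8], [0, 0, 0], 1], [[0, 0.05, 5.8], [0, 0, 0], 0.4], [[0, 0.05, 5.8], [0, 0, 0], 0.1], [[0, 0.05, 5.8], [0, 0, 0], 0.1]]}}

```text
clock: 21.5
tool_pos: [0.6139, -0.0034, 0.031]
ee_rot: [0.998, 0.069, 0.0, 0.0]
force: [-0.4, 0.8, -0.1]
gripper_width: 0.0385
finger_force: 0.0
```

Emit:
{"op": "move_arm", "data": {"moves": [[[0, 0, -2], [0, 0, 0], 0.1], [[0, 0, -5], [0, 0, 0], 0.1], [[0, 0, -9], [0, 0, 0], 0.1], [[0, 0, -13], [0, 0, 0], 0.1], [[-5, 0, -16], [0, 0, 0], 0.1], [[-10, 0, -18], [0, 0, 0], 0.1], [[-14, 0, -18], [0, 0, 0], 0.1], [[-14, 0, -18], [0, 0, 0], 0.1], [[-14, 0, -18], [0, 0, 0], 0.1], [[-14, 0, -18], [0, 0, 0], 0.1]]}}

```text
clock: 22.5
tool_pos: [0.4762, -0.0225, 0.2111]
ee_rot: [0.998, 0.069, 0.001, -0.0]
force: [-0.8, -0.2, 0.0]
gripper_width: 0.0385
finger_force: 0.0
```

Run:
```python
from h import *
c=manip.camera_info("wrist");p,d=manip.capture("wrist");cv2.imwrite("pics/w9.png",p)
P=cloud(c,d); m=(np.hypot(P[...,0]-.6142,P[...,1]+.0035)<.09)&(P[...,2]>.026)&(P[...,2]<.045)&(cv2.cvtColor(p,cv2.COLOR_BGR2HSV)[...,1]<120)
ou=P[m]; ou=ou[np.abs((ou[:,:2]-[.6142,-.0035])@[-.133,.991])<.016]
print(len(ou),cv2.minAreaRect((ou[:,:2]*1000).astype(np.float32)),np.percentile(ou[:,2],[5,50,95]).round(4))
plan([.5,0,.2])
```

```text
1767 ((589.4161376953125, -7.285646438598633), (117.46973419189453, 31.28449249267578), 7.016052722930908) [0.0365 0.0387 0.0401]
at [ 0.4764 -0.0224  0.2109] yaw 8.0 w 0.0382 t 22.55
  shift [ 2.65 -1.89  1.1 ] turn [0. 0. 0.]
```

View pics/w9.png

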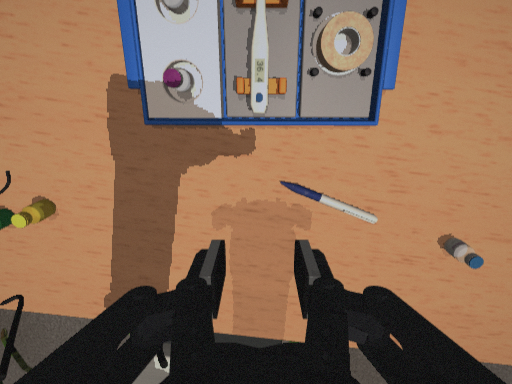

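The thermometer lies in both cradles, tail at (258,110), and the roll sits between the pegs. I'll check the heights numerically before handing in.

Run:
```python
from h import *
p,d=manip.capture("top");c=manip.camera_info("top");P=cloud(c,d)
for ce,a,m in blobs(p,(125,60,50),(170,255,255),4): 
    if P[m][:,2].max()<.3: print("purple",ce,a,ray(c,ce,.062).round(4),np.percentile(P[m][:,2],[50,95]).round(4))
m=(np.hypot(P[...,0]-.6256,P[...,1]+.0875)<.032)&(P[...,2]>.033)&(P[...,2]<.06); print("roll",m.sum(),P[m].mean(0).round(4),np.percentile(P[m][:,2],[5,95]).round(4))
q,_=manip.capture("scene");cv2.imwrite("pics/s9.png",cv2.resize(q[150:290,160:340],None,fx=4,fy=4,interpolation=cv2.INTER_CUBIC))
```

```text
purple [161.2  62. ] 5 [[0.9435 0.358  0.062 ]] [0.1852 0.2153]
purple [166.5  69.5] 4 [[0.9165 0.3402 0.062 ]] [0.2156 0.2176]
purple [247.  150.5] 16 [[0.6382 0.0862 0.062 ]] [0.0603 0.0634]
purple [250.88888889 173.72222222] 18 [[0.5645 0.0757 0.062 ]] [0.0615 0.0645]
purple [416.95238095 190.42857143] 21 [[ 0.501 -0.42   0.062]] [0.0424 0.0468]
purple [430.6 207.6] 5 [[ 0.4482 -0.4547  0.062 ]] [0.0371 0.0421]<stdin>:5: RuntimeWarning: Mean of empty slice.
  ret = um.true_divide(
Traceback (most recent call last):
IndexError: index -1 is out of bounds for axis 0 with size 0
```

Both vials stand at z≈0.062, centred in their wells. The arm hides the roll from the top camera, so I'll use the wrist depth for that.

Run:
```python
from h import *
c=manip.camera_info("wrist");p,d=manip.capture("wrist");P=cloud(c,d)
m=(np.hypot(P[...,0]-.6256,P[...,1]+.0875)<.033)&(P[...,2]>.033)&(P[...,2]<.06); print("roll",m.sum(),cv2.minEnclosingCircle((P[m][:,:2]*1000).astype(np.float32)),np.percentile(P[m][:,2],[5,50,95]).round(4))
```

```text
roll 2110 ((623.0921630859375, -88.5960693359375), 26.155942916870117) [0.0378 0.0413 0.0426]
```

The roll lies flat with its top at about 0.040, within 3 mm of the nest centre. I'm handing in.

```bash
python3 -c "
from rig import manip
print(manip.hand_in())"
```

```text
the job is handed in; nothing more can be done
None
```

The caddy is packed and handed in at about 23 s of the 96 s: both purple-capped vials stand in their wells, the wide roll lies flat between its pegs, and the thermometer is in its cradles; I left the blue-capped vial, narrow roll and marker alone.

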